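Hang a glass pendant on the curved display rod

TASK

Take the green glass pendant, thread the copper sleeve on its top over the free end of the curved brass rod, and slide it round the bend until it rests against the copper stop collar. Let go so that it hangs there on the rod, glass downwards, and leave everything else, the amber pendant included, where it is.

Things in the scene. Friction and masses are not known exactly. Their poses are not given: they have to be found in the camera images.
- green_bore (a point): centre of the bore of the green pendant's square copper sleeve, and the place to grip. Sleeve 42 mm long (own x), 34 wide (y), 34 high (z), with a green strip along the middle of its top that runs along x; bore 18 x 18 mm right through along x, its centre 17 mm below the pendant's top. Same either way round. Grip across y (34 mm) from above, the rod then passes between the fingers
- green: whole green pendant: the copper sleeve on a green glass block 40 x 32 mm, 30 mm high; 64 mm high in all, 0.11 to 0.22 kg. Origin under its centre, 47 mm below green_bore, same axes. It starts upright on paper 1.5 mm thick
- stand: fixed stand: wooden foot 150 x 110 x 22 mm, brass post, rigid level curved brass rod 10 mm thick, axis 130 mm up. Origin on the table under the post. In its x, y (mm) the rod runs from the post (0, 0) straight to (-85, 0), bends 70 deg on radius 120 about (-85, -120) to (-198, -79), then straight to its free tip (-215, -126). Nothing on it is over 145 mm high
- rod_tip (a point): free rounded end of the curved rod, on its axis (axes as stand). A pendant threaded on here travels along (cos 70, sin 70 degrees) in the stand's x, y
- lead_mid (a point): point on the rod's axis in the straight lead, 30 mm in from the tip (axes as stand)
- bend_in (a point): point on the rod's axis where the straight lead ends and the bend begins, 50 mm from the tip (axes as stand)
- home (a point): point on the rod's axis 21 mm short of the copper stop collar (30 mm across, on the rod from x = -40 to -30 mm of the stand): the bore's centre is here along the rod when the sleeve touches the collar. The rod here runs along the stand's x. A pendant let go hangs 4 mm lower, its bore resting on the rod
- amber_bore (a point): the amber (yellow) glass pendant, the same in shape and size as the green one; this point is the centre of its bore. Not needed: leave it alone
- pencil: loose flat yellow pencil, about 170 mm long and 8 mm thick, lying between the pendants; origin at mid-length on its underside. Leave alone
- disc: loose clear glass disc, 120 mm across, 8 mm high; origin at the centre of its underside. Leave alone
- mug: loose yellow mug, 84 mm across, 95 mm high; origin under its centre. Leave alone
- flux: loose blue bottle, 60 mm across, 130 mm high; origin under its centre. Leave alone
- jar: loose green glass jar with copper-coloured cap, 68 mm across, 75 mm high; origin under its centre. Leave alone
- brush: loose brush lying on the table. Leave alone
- nugget: loose green glass nugget, 56 mm across, 18 mm high; origin under its centre. Leave alone
There are look-alikes about, which are no part of the job. Leave any blue or red look-alike of the green alone.

How it is judged:
By the outcome, as a careful person would: the job done as asked, in the order asked, and still so for the second after the job is handed in, with the robot touching nothing.
It also fails if it takes over 50 s, if anything falls off the work surface, if the arm or the gripper's body presses on something with over 40 N, if the wrist force passes 120 N, or if a joint passes its speed limit or range.

ROBOT

A 6-joint arm with a two-finger parallel gripper is mounted at the origin on the work surface. World frame = base frame: x ahead of the robot, y to its left, z up, the work surface at z = 0. Lengths are in m, angles in degrees, forces in N, time in s.
With the tool pointing down it reaches from about 0.325 to 0.75 m from the base axis. Payload 7.6 kg.
Tool frame: the origin (TCP) lies at the very end of the fingers, on their centre line; the grasp point (between the pads) lies 19 mm behind it; z points along the fingers, y is the line along which they close (so a half turn about z gives the same grasp; the last joint's range is limited). The gripper opens to 85 mm and grips with 20 to 120 N. Pads are 22 mm wide; open, the fingers measure 114 mm over their backs; the gripper's body (76 mm by 85 mm) begins 54 mm behind the grasp point. The pads swing forward as they close: fully open they stand 13 mm farther back than shut.
Start: joints at [-71.179, 2.991, 80.254, -0, 96.75, -4.028], TCP at [0.204, -0.484, 0.231] pointing down, gripper open.
Joint ranges: [-166.34, 166.34], [-52.06, 124.39], [6.96, 135.62], [-60.46, 240.46], [14.63, 156.25], [-167.68, 167.68]. Speed limits (degrees/s): [147.25, 147.25, 172.46, 180, 180, 180].

INTERFACE

Orientations are given as a 3x3 rotation matrix whose columns are the frame's x, y, z axes.
In Python, from rig import readout, imaging, order gives the robot as it stands. The module is installed in compiled form; this text tells all that it offers.
- The arm moves only by the tool play_rows, never from a script. Its argument "plan" is a list of rows, each an object with "xyz": the shift along the tool's x, y, z in mm, a list of three; "turn": the turn, a rotation vector about the tool's x, y, z in degrees, a list of three; "hand": the opening, from -1 (shut) to 1 (fully open), so that 0 is half open. In form: [{"xyz": [tx, ty, tz], "turn": [ax, ay, az], "hand": hand}, ...]. A call has 1 to 12 rows; each row shifts and turns the commanded pose from where the row before left it, along the tool's axes as they then stand; what a row does not reach is not made up. A row lasts 1/8 s, in which the tool goes at most 62.5 mm and 10.7 degrees, less where a joint would pass 70% of its speed; a pose out of reach is approached as far as the arm can. A call is refused whole if a number of a shift passes 62.5 or a number of a turn 10.7, either way. A call with a gripper value outside its range is refused whole. The fingers move at their own pace and stop on an object; "newtons" is the grip in N (left out, the last holds). Time passes only in rows, so rows that do not move let the fingers close. It gives the time, the measured TCP pose, the force, the opening and the grip force at its end, in the units of the state.
- readout.get_obs(): the state, without advancing time (a new reading comes with each control period).
- imaging.get_image(name): name is "scene" or "top" or "wrist"; returns a dict with "frame" (384x512x3 uint8, red, green, blue), "depth" (384x512 float32, m along the optical axis (not along the pixel's ray), 0 where there is no reading), "mtx" (3x3 intrinsics, pixels), "k1" (the pictures are not rectified: a ray, as slopes to the right and down, at radius r is drawn at 1 + k1 r^2 times it, then the intrinsics apply), "T" (4x4, takes a point from camera to world coordinates); the wrist camera has in their place "tool_from_camera" (4x4, takes a point from camera to tool coordinates, whose origin is the TCP and whose axes are the flange's). Camera axes: x right, y up, looking along -z (the intrinsics and any distortion apply to the point x, -y, -z); pixel columns grow to the right and rows downward; lengths in m; the calibration is good to about 2 mm. A picture is of the moment at which its call begins: read the wrist's pose just before it.
- order.job_done(): hands the job in; it is judged then, once.
Trained networks look in the newest picture that a camera, given by its name, has taken for a name from the list of things; names that differ only in an ending like _2 or _b are one class to them, and where a whole thing is asked for, a point or a joint stands for the part that bears it (a point fixed in the world has none). Each returns a list of dicts, best first, with "conf" (0 to 1); they miss things now and then, are a little off and sometimes report something else, mostly with a low value. They report only what shows in the picture. A call takes as long as a camera call. They do not tell look-alikes from the thing itself.
- imaging.boxes_of(camera, target): "bbox" ([left, top, right, bottom] in pixels, round what is visible of it).
- imaging.tip_of(camera, target): "xy" ([column, row] in pixels: a listed point, or the origin of a listed thing).
The state is a dict: "t": time; "qpos": joint angles; "joint_velocities": joint speeds; "effort": joint torques, N m; "eef_pos": TCP position; "orientation": TCP orientation; "contact_force": force on the tool from outside, world axes, zero at the start; "moment": the same for the moment, N m; "finger_gap": finger opening in m; "finger_force": force on a finger pad.
Only numpy, scipy, OpenCV 4.12 (cv2) and the standard library are available. Lean on these libraries where they do the work, as an engineer would, in place of code of your own. Each camera call takes 0.05 s, during which the arm holds its last target. There are 200 camera calls.

## Working session

There is one attempt and no reset: what is moved stays moved. The work goes in short steps, Python scripts to look and compute and a tool call to move; the robot and the scene stay as the last step left them, time stands still between calls to the robot, and variables do not carry over. Pictures are saved under pics/ and viewed, at most 10 in all, crops included, and the job is handed in when it is done.

Besides the shell and the picture viewer there is one more tool, called as name(argument=value, ...) on one line, values as JSON. play_rows: Moves the arm, as the interface text tells. Its arguments: {"type":"object","properties":{"plan":{"type":"array"},"newtons":{"type":"number"}},"required":["plan"]}

```bash
mkdir -p pics
cat > h.py <<'E'
import numpy as np, cv2
from rig import readout, imaging, order
def ray(im,px):
    K=im["mtx"];d=np.array([(px[0]-K[0,2])/K[0,0],(px[1]-K[1,2])/K[1,1]]);u=d.copy()
    for _ in range(20):u=d/(1+im["k1"]*(u@u))
    return np.array([u[0],-u[1],-1.])
def world(im,px,z=None,T=None):
    T=im["T"] if T is None else T
    r=T[:3,:3]@ray(im,px);o=T[:3,3]
    if z is not None:return o+r*(z-o[2])/r[2]
    x,y=int(round(px[0])),int(round(px[1]))
    return o+r*im["depth"][y,x]
def proj(im,p,T=None):
    T=im["T"] if T is None else T
    c=np.linalg.inv(T)@np.append(p,1);s=np.array([c[0],-c[1]])/-c[2]
    s=s*(1+im["k1"]*(s@s));K=im["mtx"];return np.array([K[0,0]*s[0]+K[0,2],K[1,1]*s[1]+K[1,2]])
def wristT(im,obs):
    T=np.eye(4);T[:3,:3]=np.array(obs["orientation"]);T[:3,3]=obs["eef_pos"];return T@im["tool_from_camera"]
def save(im,n):cv2.imwrite(f"pics/{n}.png",im["frame"][:,:,::-1])
E
python3 - <<'E'
from h import *
np.set_printoptions(precision=4,suppress=True)
Z=dict(green_bore=.0485,amber_bore=.0485,rod_tip=.13,lead_mid=.13,bend_in=.13,home=.13,stand=0,flux=0,mug=0,jar=0,disc=0,nugget=0,pencil=0)
for c in("top","scene"):
    im=imaging.get_image(c);save(im,c+"0")
    print(c,im["T"][:3,3])
    for n,z in Z.items():
        for d in imaging.tip_of(c,n)[:3]: print(n,np.round(d["xy"],1),round(d["conf"],2),world(im,d["xy"],z))
o=readout.get_obs();print(o["t"],o["orientation"],o["eef_pos"])
E
```

```text
top [0.3761 0.0823 1.2277]
green_bore [358.7 161.7] 0.76 [ 0.627  -0.2212  0.0485]
green_bore [373.4 114.5] 0.7 [ 0.7639 -0.2733  0.0485]
amber_bore [387.7 219.8] 0.79 [ 0.4615 -0.2924  0.0485]
amber_bore [116.9 244.1] 0.31 [0.4159 0.4536 0.0485]
rod_tip [266.5 189.4] 0.9 [0.5432 0.0428 0.13  ]
lead_mid [251.8 194.4] 0.67 [0.5313 0.0809 0.13  ]
bend_in [245.  194.6] 0.76 [0.5312 0.0983 0.13  ]
home [196.8 159.8] 0.93 [0.6259 0.221  0.13  ]
home [248.  190.1] 0.32 [0.5427 0.0903 0.13  ]
stand [194.5 152. ] 0.88 [0.6789 0.2439 0.    ]
flux [254.5 191.6] 0.69 [0.5575 0.0727 0.    ]
flux [122.8 187.4] 0.68 [0.5806 0.4534 0.    ]
mug [117.3 243.5] 0.65 [0.4192 0.4677 0.    ]
jar [321.7 124.7] 0.58 [ 0.7513 -0.1309  0.    ]
disc [274.8 238.2] 0.97 [0.4228 0.0191 0.    ]
disc [245.1 191.4] 0.32 [0.5589 0.0996 0.    ]
nugget [300.5 164.7] 0.75 [ 0.6326 -0.0627  0.    ]
nugget [364.8 195. ] 0.74 [ 0.5388 -0.2453  0.    ]
pencil [362.3 195.8] 0.45 [ 0.5367 -0.2378  0.    ]
scene [ 1.3419 -0.109   0.8215]
green_bore [132.9 256.9] 0.9 [ 0.63   -0.2144  0.0485]
green_bore [144.7 195.6] 0.8 [ 0.42
[... 282 characters left out ...]
  ]
bend_in [249.6 180.4] 0.79 [0.5346 0.0871 0.13  ]
home [317.  195.5] 0.57 [0.6305 0.2238 0.13  ]
stand [384.5 205.2] 0.66 [0.5839 0.4482 0.    ]
stand [329.1 243.8] 0.65 [0.6723 0.2507 0.    ]
flux [385.5 204.1] 0.68 [ 0.5807  0.4529 -0.    ]
flux [230.4 183.4] 0.42 [0.3808 0.0678 0.    ]
mug [363.5 171.2] 0.77 [0.4337 0.4575 0.    ]
jar [179.4 306.2] 0.57 [ 0.755  -0.1309  0.    ]
disc [217.8 202.2] 0.84 [0.4489 0.0173 0.    ]
nugget [197.7 258.4] 0.62 [ 0.6311 -0.0691  0.    ]
nugget [330.2 245.5] 0.56 [0.6782 0.2512 0.    ]
pencil [122.9 246.1] 0.53 [ 0.5432 -0.2432  0.    ]
1.4 [[ 0.9215  0.3883  0.0001]
 [ 0.3883 -0.9215 -0.0001]
 [ 0.      0.0001 -1.    ]] [ 0.2039 -0.4838  0.2313]
```

Run:
```python
import cv2,numpy as np
t=cv2.imread("pics/top0.png");s=cv2.imread("pics/scene0.png")
a=cv2.resize(t[90:270,90:440],None,fx=2.28,fy=2.28*.73*1.37/1.0*0+2.28)[:410]
cv2.imwrite("pics/topc.png",cv2.resize(t[90:270,90:440],(798,410),interpolation=cv2.INTER_CUBIC))
cv2.imwrite("pics/scenec.png",cv2.resize(s[120:340,60:420],(800,489),interpolation=cv2.INTER_CUBIC))
```

```text
(no output)
```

View pics/topc.png

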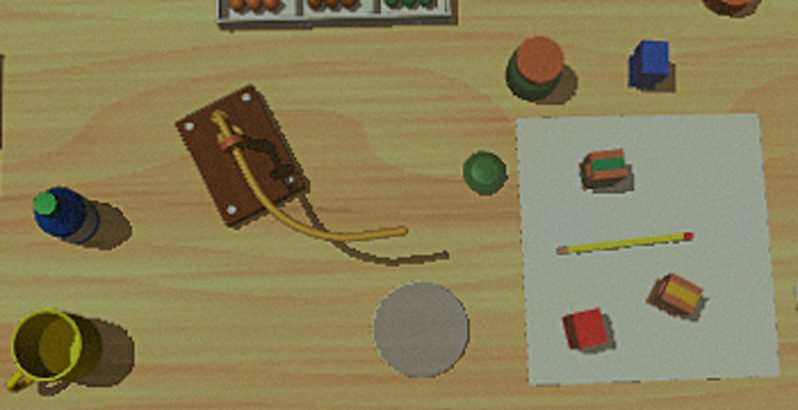

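View pics/scenec.png

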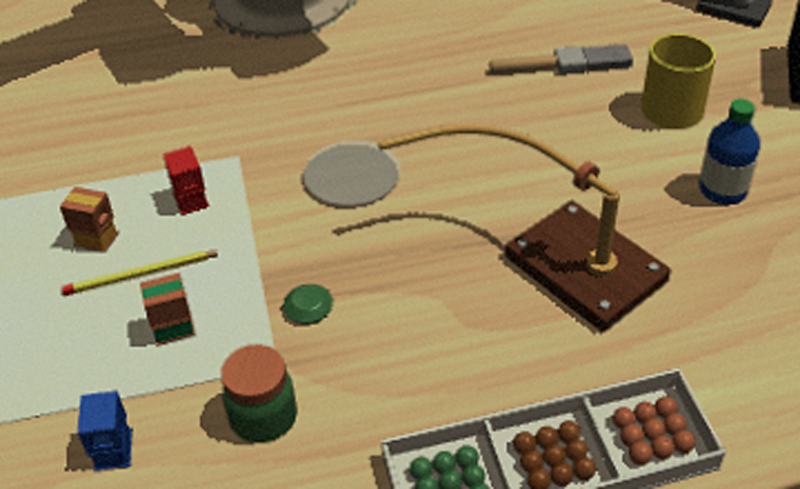

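Green is the pendant at about (0.627, -0.22), on the paper above the pencil, with its strip running roughly left-right in the top view. Amber, red and blue stand nearby. The rod's free tip points towards -y, at top pixel (267, 189). Next I'll fit the rod and pendant from depth.

```bash
cat >> h.py <<'E'
from scipy.optimize import least_squares
from scipy.spatial import cKDTree
def cloud(im,T=None):
    T=im["T"] if T is None else T
    K=im["mtx"];v,u=np.mgrid[:384,:512];d=im["depth"]
    x=(u-K[0,2])/K[0,0];y=(v-K[1,2])/K[1,1];a,b=x,y
    for _ in range(20):
        q=1+im["k1"]*(a*a+b*b);a,b=x/q,y/q
    P=np.stack([a*d,-b*d,-d],-1)@T[:3,:3].T+T[:3,3];P[d<=0]=np.nan;return P
def rodline():
    a=np.radians(np.linspace(90,160,80))
    L=[np.c_[np.linspace(-20,-85,60),np.zeros(60)],np.c_[-85+120*np.cos(a),-120+120*np.sin(a)],np.linspace([-198,-79],[-215,-126],50)]
    return np.vstack(L)/1000
LINE=rodline()
def R2(a):return np.array([[np.cos(a),-np.sin(a)],[np.sin(a),np.cos(a)]])
def fitrod(P,x0=(.676,.247,np.radians(25.8))):
    def f(p):
        W=LINE@R2(p[2]).T+p[:2];d1=cKDTree(P).query(W)[0];d2=cKDTree(W).query(P)[0]
        return np.r_[d2/len(P)**.5,.5*d1/len(W)**.5]
    return least_squares(f,x0,loss="soft_l1",f_scale=.001,diff_step=1e-4)
E
python3 - <<'E'
from h import *
np.set_printoptions(precision=4,suppress=True)
for c in("top","scene"):
    im=imaging.get_image(c);P=cloud(im);print(im["mtx"][0,0],im["k1"])
    F=im["frame"].astype(int)
    near=lambda x,y,r:np.hypot(P[...,0]-x,P[...,1]-y)<r
    m=(P[...,2]>.115)&(P[...,2]<.15)&(P[...,0]>.45)&(P[...,0]<.72)&(P[...,1]>0)&(P[...,1]<.27)
    Q=P[m];print("rod pts",len(Q),"z",np.percentile(Q[:,2],[5,50,95]))
    r=fitrod(Q[:,:2]);print(r.x[:2],np.degrees(r.x[2]),r.cost)
    m=near(.627,-.22,.05)&(P[...,2]>.06)&(P[...,2]<.08)
    Q=P[m];print(len(Q),Q.mean(0),cv2.minAreaRect((Q[:,:2]*1000).astype(np.float32)))
    g=m&(F[...,1]>F[...,0]+15);Q=P[g];print("strip",len(Q),Q.mean(0));w,v=np.linalg.eigh(np.cov(Q[:,:2].T));print(np.degrees(np.arctan2(v[1,1],v[0,1])),w**.5)
E
```

```text
433.0539847697833 -0.10634966109218826
rod pts 494 z [0.1286 0.1336 0.1416]
[0.6872 0.2519] 22.718158559914485 1.3317768575212674e-05
179 [ 0.6237 -0.2101  0.0655] ((623.8746948242188, -210.4085693359375), (34.46937942504883, 40.60831069946289), 5.1738386154174805)
strip 70 [ 0.6238 -0.2107  0.0655]
96.38197254594195 [0.0041 0.0116]
446.9700425956628 -0.11102955075505129
rod pts 600 z [0.1237 0.1337 0.1414]
[0.695  0.2489] 21.237843908430786 1.563290831240652e-05
231 [ 0.6264 -0.2116  0.0649] ((624.9998779296875, -211.50701904296875), (37.36723327636719, 41.01720428466797), 6.873948097229004)
strip 77 [ 0.623  -0.2118  0.0653]
95.92524084558227 [0.0041 0.0116]
```

Run:
```python
from h import *
im=imaging.get_image("wrist");print(np.round(im["tool_from_camera"],3),im["mtx"][0,0])
```

```text
[[-0.001  0.964  0.267  0.068]
 [ 1.     0.001  0.001  0.   ]
 [ 0.     0.267 -0.964 -0.143]
 [ 0.     0.     0.     1.   ]] 292.49760974943626
```

play_rows(plan=[{"xyz":[38,-27,-10],"turn":[0,0,0],"hand":0.4},{"xyz":[38,-27,-10],"turn":[0,0,0],"hand":0.4},{"xyz":[38,-27,-10],"turn":[0,0,0],"hand":0.4},{"xyz":[38,-27,-10],"turn":[0,0,0],"hand":0.4},{"xyz":[38,-27,-10],"turn":[0,0,0],"hand":0.4},{"xyz":[38,-27,-10],"turn":[0,0,0],"hand":0.4},{"xyz":[38,-27,-10],"turn":[0,0,0],"hand":0.4},{"xyz":[38,-27,-10],"turn":[0,0,0],"hand":0.4},{"xyz":[38,-27,-10],"turn":[0,0,0],"hand":0.4},{"xyz":[38,-27,-10],"turn":[0,0,0],"hand":0.4}])

```text
t: 2.8
eef_pos: [0.4498, -0.086, 0.3318]
orientation: [[0.922, 0.388, 0.001], [0.388, -0.922, -0.0], [0.0, 0.001, -1.0]]
contact_force: [0.3, -0.9, 0.3]
finger_gap: 0.0595
finger_force: 0.0
```

play_rows(plan=[{"xyz":[50,-37,0],"turn":[0,0,0],"hand":0.4},{"xyz":[50,-37,0],"turn":[0,0,0],"hand":0.4},{"xyz":[0,0,0],"turn":[0,0,0],"hand":0.4},{"xyz":[0,0,0],"turn":[0,0,0],"hand":0.4}])

```text
t: 3.3
eef_pos: [0.5125, 0.0194, 0.3312]
orientation: [[0.921, 0.389, -0.0], [0.389, -0.921, -0.0], [-0.0, 0.0, -1.0]]
contact_force: [-0.0, -1.2, -0.2]
finger_gap: 0.0595
finger_force: 0.0
```

```bash
cat > rod.py <<'E'
from h import *
import sys
np.set_printoptions(precision=4,suppress=True)
o=readout.get_obs();im=imaging.get_image("wrist");save(im,sys.argv[1])
T=wristT(im,o);P=cloud(im,T);print(o["eef_pos"],T[:3,3])
m=(P[...,2]>.118)&(P[...,2]<.139)&(P[...,0]>.45)&(P[...,0]<.72)&(P[...,1]>0)&(P[...,1]<.3)
Q=P[m];print(len(Q),Q.min(0),Q.max(0),"ztop",np.percentile(Q[:,2],[50,95]))
r=fitrod(Q[:,:2],(.69,.25,.385));p=r.x;print("stand",p[:2],np.degrees(p[2]),r.cost)
for n,q in dict(tip=(-.215,-.126),lead=(-.2047,-.0978),bend=(-.198,-.079),home=(-.061,0)).items():
    w=R2(p[2])@q+p[:2];print(n,w,proj(im,[*w,.13],T))
    if n!="lead": print([ (np.round(d["xy"],1),round(d["conf"],2),world(im,d["xy"],.13,T)[:2]) for d in imaging.tip_of("wrist",dict(tip="rod_tip",bend="bend_in",home="home")[n])[:2]])
for q in r.x[:2]+LINE@R2(p[2]).T:
    x,y=proj(im,[*q,.135],T).round().astype(int)
    if 0<=x<512 and 0<=y<384: im["frame"][y,x]=[255,0,255]
save(im,sys.argv[1])
E
python3 rod.py w1
```

```text
[0.5125 0.0194 0.3312] [0.5751 0.0456 0.4738]
1921 [0.5283 0.0383 0.1267] [0.6303 0.2294 0.1375] ztop [0.1341 0.1358]
stand [0.6593 0.2481] 32.53348100829595 6.390585432903886e-06
tip [0.5458 0.0262] [262.4468 143.4737]
[(array([247. , 141.8]), 0.62, array([0.5406, 0.0436]))]
lead [0.5393 0.0555] [237.0452 138.8178]
bend [0.5349 0.075 ] [220.0539 135.8675]
[(array([205.2, 130.1]), 0.56, array([0.5344, 0.0932]))]
home [0.6079 0.2153] [123.9314  23.1591]
[(array([119.6,   5.6]), 0.71, array([0.6229, 0.2252])), (array([412.9, 146.8]), 0.3, array([ 0.6125, -0.1399]))]
```

View pics/w1.png

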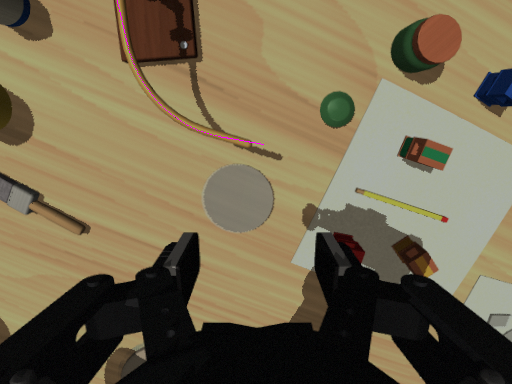

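The rod runs from (120, 0) down to its tip near (250, 142) in the wrist view. The post end is cut off, so the fit slid along the rod. I'll shift forward to see all of it.

play_rows(plan=[{"xyz":[50,-20,0],"turn":[0,0,0],"hand":0.4},{"xyz":[50,-20,0],"turn":[0,0,0],"hand":0.4},{"xyz":[0,0,0],"turn":[0,0,0],"hand":0.4},{"xyz":[0,0,0],"turn":[0,0,0],"hand":0.4}])

```text
t: 4.0
eef_pos: [0.5891, 0.0944, 0.3315]
orientation: [[0.922, 0.387, 0.0], [0.387, -0.922, -0.0], [-0.0, 0.0, -1.0]]
contact_force: [0.2, -0.5, 1.1]
finger_gap: 0.06
finger_force: 0.0
```

```bash
python3 rod.py w2
python3 - <<'E'
from h import *
o=readout.get_obs();im=imaging.get_image("wrist");T=wristT(im,o);P=cloud(im,T);F=im["frame"].astype(int)
m=(np.hypot(P[...,0]-.624,P[...,1]+.211)<.05)&(P[...,2]>.058)&(P[...,2]<.075)
Q=P[m];print(len(Q),Q.mean(0) if len(Q) else 0)
if len(Q):
    print(cv2.minAreaRect((Q[:,:2]*1000).astype(np.float32)))
    Q=P[m&(F[...,1]>F[...,0]+15)];print(Q.mean(0));w,v=np.linalg.eigh(np.cov(Q[:,:2].T));print(np.degrees(np.arctan2(v[1,1],v[0,1])),w**.5)
E
```

```text
[0.5891 0.0944 0.3315] [0.6516 0.1205 0.4741]
2238 [0.5294 0.0392 0.1181] [0.6848 0.2585 0.1389] ztop [0.134 0.136]
stand [0.6921 0.251 ] 21.684451581714015 1.1899634712407243e-05
tip [0.5389 0.0545] [270.6492 220.0942]
[(array([282.2, 219.7]), 0.75, array([0.545 , 0.0413]))]
lead [0.5381 0.0845] [248.2211 211.9238]
bend [0.5373 0.1044] [233.0722 206.5241]
[(array([241.4, 211.1]), 0.88, array([0.5358, 0.0927]))]
home [0.6355 0.2285] [162.7025  89.1619]
[(array([163.6, 100.1]), 0.66, array([0.6246, 0.2237])), (array([427. , 115.3]), 0.6, array([ 0.7276, -0.0623]))]
621 [ 0.62313652 -0.20684978  0.06515786]
((622.5264892578125, -209.96908569335938), (34.72206497192383, 45.04115676879883), 4.347845077514648)
[ 0.62278334 -0.20975012  0.06611148]
93.7725892481262 [0.00385736 0.01159174]
```

View pics/w2.png

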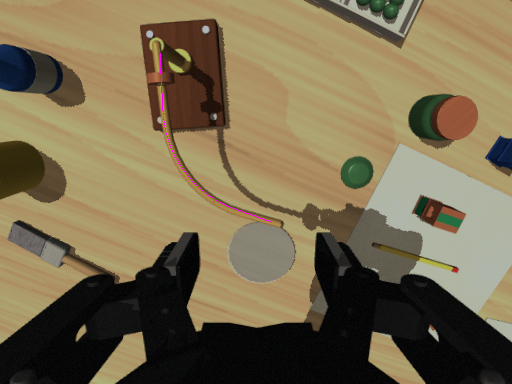

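Run:
```python
from h import *
np.set_printoptions(precision=4,suppress=True)
a=np.linspace(0,-20,20)
L=np.vstack([np.c_[a/1000,a*0],LINE])
tot=[]
for c in("wrist","top","scene"):
    o=readout.get_obs();im=imaging.get_image(c);T=wristT(im,o) if c=="wrist" else im["T"];P=cloud(im,T)
    m=(P[...,2]>.126)&(P[...,2]<.139)&(P[...,0]>.45)&(P[...,0]<.72)&(P[...,1]>0)&(P[...,1]<.3)
    Q=P[m][:,:2]
    def f(p,Q):
        W=L@R2(p[2]).T+p[:2]; loc=(Q-p[:2])@R2(p[2])
        Qs=Q[loc[:,0]<-.055]   # skip collar/post
        d2=cKDTree(W).query(Qs)[0]
        tipdir=R2(p[2])@-np.array([np.cos(1.2217),np.sin(1.2217)]);tip=W[-1]
        over=np.percentile((Qs-tip)@tipdir,99.8)  # extent beyond tip
        return np.sum(np.minimum(d2,.008)**2)/len(Qs)+.3*over**2
    from scipy.optimize import minimize
    r=minimize(f,(.676,.247,.445),args=(Q,),method="Nelder-Mead",options=dict(xatol=1e-6,fatol=1e-12,maxiter=2000,initial_simplex=np.array([(.676,.247,.445),(.686,.247,.445),(.676,.257,.445),(.676,.247,.40)])))
    p=r.x;print(c,len(Q),p[:2],np.degrees(p[2]),r.fun**.5)
    for n,q in dict(tip=(-.215,-.126),bend=(-.198,-.079),home=(-.061,0)).items(): print(n,R2(p[2])@q+p[:2])
    # collar: points in z>.139 near home
    m=(P[...,2]>.139)&(P[...,2]<.15)&(np.hypot(P[...,0]-.645,P[...,1]-.232)<.03);C=P[m][:,:2]
    print("collar",len(C),C.mean(0), ((C-p[:2])@R2(p[2])).mean(0))
```

```text
wrist 2192 [0.6761 0.2499] 26.914459279509952 0.002814538800011828
tip [0.5414 0.0403]
bend [0.5353 0.0899]
home [0.6217 0.2223]
collar 230 [0.6459 0.2335] [-0.0344 -0.001 ]Traceback (most recent call last):
  File "<stdin>", line 18, in <module>
    res = _minimize_neldermead(fun, x0, args, callback, bounds=bounds,
                               **options)
    fxe = func(xe)
    fx = function(np.copy(x), *(wrapper_args + args))
  File "<stdin>", line 15, in f
    return _quantile_unchecked(
        a, q, axis, out, overwrite_input, method, keepdims, weights)
    return _ureduce(a,
                    func=_quantile_ureduce_func,
    ...<5 lines>...
                    overwrite_input=overwrite_input,
                    method=method)
    r = func(a, **kwargs)
    result = _quantile(arr,
                       quantiles=q,
    ...<2 lines>...
                       out=out,
                       weights=wgt)
    slices_having_nans = np.isnan(arr[-1, ...])
                                  ~~~^^^^^^^^^
IndexError: index -1 is out of bounds for axis 0 with size 0
```

play_rows(plan=[{"xyz":[0,0,18],"turn":[0,0,-10.3],"hand":0.4},{"xyz":[0,0,18],"turn":[0,0,-10.3],"hand":0.4},{"xyz":[0,0,18],"turn":[0,0,-10.3],"hand":0.4},{"xyz":[0,0,18],"turn":[0,0,-10.3],"hand":0.4},{"xyz":[0,0,18],"turn":[0,0,-10.3],"hand":0.4},{"xyz":[0,0,18],"turn":[0,0,-10.3],"hand":0.4},{"xyz":[0,0,18],"turn":[0,0,-10.3],"hand":0.4},{"xyz":[0,0,0],"turn":[0,0,0],"hand":0.4}])

```text
t: 5.35
eef_pos: [0.5885, 0.095, 0.2039]
orientation: [[-0.084, 0.996, -0.003], [0.996, 0.084, -0.0], [-0.0, -0.003, -1.0]]
contact_force: [-0.7, -0.1, 0.5]
finger_gap: 0.0597
finger_force: 0.0
```

play_rows(plan=[{"xyz":[-50,1,0],"turn":[0,0,0],"hand":0.4},{"xyz":[-50,1,0],"turn":[0,0,0],"hand":0.4},{"xyz":[-50,1,0],"turn":[0,0,0],"hand":0.4},{"xyz":[-50,1,0],"turn":[0,0,0],"hand":0.4},{"xyz":[-50,1,0],"turn":[0,0,0],"hand":0.4},{"xyz":[-50,1,0],"turn":[0,0,0],"hand":0.4},{"xyz":[0,0,0],"turn":[0,0,0],"hand":0.4},{"xyz":[0,0,0],"turn":[0,0,0],"hand":0.4}])

```text
t: 6.35
eef_pos: [0.6213, -0.2029, 0.2062]
orientation: [[-0.084, 0.996, 0.001], [0.996, 0.084, -0.0], [-0.0, 0.001, -1.0]]
contact_force: [0.5, 0.4, -0.2]
finger_gap: 0.0598
finger_force: 0.0
```

```bash
cat > g.py <<'E'
from h import *
np.set_printoptions(precision=4,suppress=True)
o=readout.get_obs();im=imaging.get_image("wrist");T=wristT(im,o);P=cloud(im,T);F=im["frame"].astype(int)
R=np.array(o["orientation"]);print(o["eef_pos"],np.degrees(np.arctan2(R[1,0],R[0,0])),R[:,2])
m=(np.hypot(P[...,0]-.624,P[...,1]+.211)<.04)&(P[...,2]>.058)&(P[...,2]<.075)
Q=P[m];print(len(Q))
print(cv2.minAreaRect((Q[:,:2]*1000).astype(np.float32)))
Q=P[m&(F[...,1]>F[...,0]+15)];print(len(Q),Q.mean(0));w,v=np.linalg.eigh(np.cov(Q[:,:2].T));print(np.degrees(np.arctan2(v[1,1],v[0,1])),w**.5)
save(im,"g")
E
python3 g.py
```

```text
[ 0.6213 -0.2029  0.2062] 94.80554090164945 [ 0.001 -0.    -1.   ]
1400
((622.515625, -209.57786560058594), (33.70154571533203, 42.00251007080078), 5.53696346282959)
512 [ 0.6232 -0.2095  0.0659]
95.50071287278256 [0.0038 0.0117]
```

View pics/g.png

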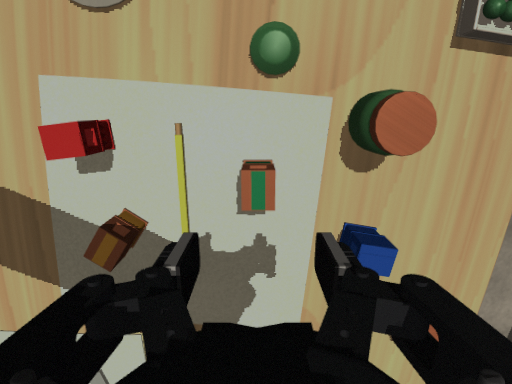

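The green pendant sits at (258, 187), well clear of its neighbours and the pencil. I'll descend now.

play_rows(plan=[{"xyz":[-7,1,30],"turn":[0,0,-0.7],"hand":0.4},{"xyz":[0,0,40],"turn":[0,0,0],"hand":0.4},{"xyz":[0,0,40],"turn":[0,0,0],"hand":0.4},{"xyz":[0,0,30],"turn":[0,0,0],"hand":0.4},{"xyz":[0,0,20],"turn":[0,0,0],"hand":0.4},{"xyz":[0,0,18],"turn":[0,0,0],"hand":0.4},{"xyz":[0,0,0],"turn":[0,0,0],"hand":0.4},{"xyz":[0,0,0],"turn":[0,0,0],"hand":0.4}])

```text
t: 7.4
eef_pos: [0.6235, -0.2102, 0.0287]
orientation: [[-0.098, 0.995, 0.002], [0.995, 0.098, -0.001], [-0.001, 0.002, -1.0]]
contact_force: [-0.1, -0.2, 0.7]
finger_gap: 0.0595
finger_force: 0.0
```

play_rows(newtons=40, plan=[{"xyz":[0,0,0],"turn":[0,0,0],"hand":-0.6},{"xyz":[0,0,0],"turn":[0,0,0],"hand":-0.6},{"xyz":[0,0,0],"turn":[0,0,0],"hand":-0.6},{"xyz":[0,0,0],"turn":[0,0,0],"hand":-0.6},{"xyz":[0,0,0],"turn":[0,0,0],"hand":-0.6},{"xyz":[0,0,0],"turn":[0,0,0],"hand":-0.6}])

```text
t: 8.15
eef_pos: [0.6233, -0.2103, 0.0286]
orientation: [[-0.098, 0.995, 0.002], [0.995, 0.098, -0.001], [-0.001, 0.002, -1.0]]
contact_force: [-0.2, -0.2, 5.1]
finger_gap: 0.0339
finger_force: 40.6
```

play_rows(plan=[{"xyz":[0,0,-15],"turn":[0,0,0],"hand":-0.6},{"xyz":[0,0,-25],"turn":[0,0,0],"hand":-0.6},{"xyz":[0,0,-25],"turn":[0,0,0],"hand":-0.6},{"xyz":[0,0,-16],"turn":[0,0,0],"hand":-0.6},{"xyz":[35,-9,0],"turn":[0,0,0],"hand":-0.6},{"xyz":[40,-11,0],"turn":[0,0,0],"hand":-0.6},{"xyz":[40,-11,0],"turn":[0,0,0],"hand":-0.6},{"xyz":[40,-11,0],"turn":[0,0,0],"hand":-0.6},{"xyz":[35,-9,0],"turn":[0,0,0],"hand":-0.6},{"xyz":[18,-5,0],"turn":[0,0,-1.3],"hand":-0.6},{"xyz":[0,0,0],"turn":[0,0,0],"hand":-0.6},{"xyz":[0,0,0],"turn":[0,0,0],"hand":-0.6}])

```text
t: 9.65
eef_pos: [0.5469, -0.0095, 0.1083]
orientation: [[-0.12, 0.993, 0.0], [0.993, 0.12, -0.001], [-0.001, 0.0, -1.0]]
contact_force: [-0.2, -0.3, -1.6]
finger_gap: 0.0334
finger_force: 40.2
```

```bash
cat > chk.py <<'E'
from h import *
import sys
np.set_printoptions(precision=4,suppress=True)
o=readout.get_obs();R=np.array(o["orientation"]);psi=np.arctan2(R[1,0],R[0,0])
print(o["t"],o["eef_pos"],np.degrees(psi),R[:,2],o["contact_force"],o["finger_gap"])
im=imaging.get_image("wrist");save(im,sys.argv[1]);T=wristT(im,o);P=cloud(im,T);F=im["frame"].astype(int)
t=np.array(o["eef_pos"])
m=(np.hypot(P[...,0]-t[0],P[...,1]-t[1])<.04)&(abs(P[...,2]-t[2]-.037)<.012)&(F[...,1]>F[...,0]+10)
Q=P[m];print("strip",len(Q),Q.mean(0)-t if len(Q) else "")
for n in("green_bore","rod_tip","lead_mid"):
    for d in imaging.tip_of("wrist",n)[:2]:print(n,np.round(d["xy"]),round(d["conf"],2),world(im,d["xy"],.13,T))
m=(P[...,2]>.122)&(P[...,2]<.139)&(P[...,0]>.5)&(P[...,0]<.6)&(P[...,1]>.02)&(P[...,1]<.09)&(F[...,0]>F[...,2]+40)
Q=P[m]
if len(Q)>20:
    print("rod",len(Q),Q.min(0),"fit",np.polyfit(Q[:,1],Q[:,0],1),"z",np.percentile(Q[:,2],[50,95]))
    for y in(.045,.055,.065,.075,.085):
        S=Q[abs(Q[:,1]-y)<.004];print(y,len(S),S[:,0].min(),S[:,0].max(),S[:,2].max()) if len(S) else 0
E
python3 chk.py p1
```

```text
9.65 [ 0.5469 -0.0095  0.1083] 96.9048422022702 [ 0.0001 -0.0006 -1.    ] [-0.1842 -0.2659 -1.5687] 0.03341401441215017
strip 2905 [0.0004 0.0013 0.0375]
green_bore [256. 266.] 0.6 [ 0.5467 -0.0102  0.13  ]
rod_tip [254. 147.] 0.67 [0.5397 0.044  0.13  ]
lead_mid [254.  74.] 0.57 [0.5361 0.0723 0.13  ]
rod 3509 [0.5296 0.0378 0.1291] fit [-0.0992  0.5433] z [0.1341 0.1357]
0.045 490 0.5336877072096035 0.5440364311016956 0.13666144583049863
0.055 530 0.5325776479157451 0.5430906649734907 0.1368729789097145
0.065 568 0.5315241980108711 0.5421612378425882 0.13708670603748072
0.075 569 0.5308525804269401 0.5409234365191105 0.13672523700164016
0.085 615 0.5297653865797962 0.5400876397834388 0.13664069171417317
```

View pics/p1.png

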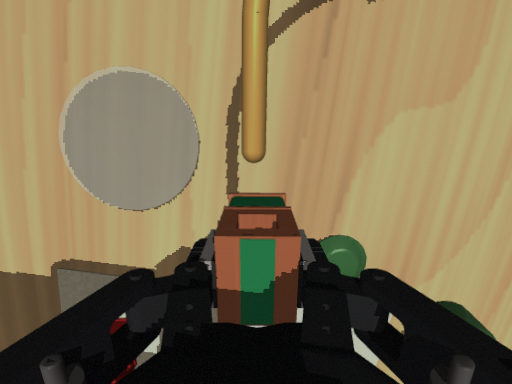

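The rod tip is at (254, 155), the strip centre at (257, 290), so the bore needs about 3 mm sideways correction and 1.5 mm up. After that I'll thread.

play_rows(plan=[{"xyz":[0,-3,-1.6],"turn":[0,0,1.0],"hand":-0.6},{"xyz":[0,0,0],"turn":[0,0,0],"hand":-0.6},{"xyz":[15,0,0],"turn":[0,0,0],"hand":-0.6},{"xyz":[15,0,0],"turn":[0,0,0],"hand":-0.6},{"xyz":[10,0,0],"turn":[0,0,0],"hand":-0.6},{"xyz":[0,0,0],"turn":[0,0,0],"hand":-0.6},{"xyz":[0,0,0],"turn":[0,0,0],"hand":-0.6}])

```text
t: 10.72
eef_pos: [0.5394, 0.0309, 0.1099]
orientation: [[-0.104, 0.995, 0.0], [0.995, 0.104, -0.0], [-0.0, 0.0, -1.0]]
contact_force: [0.7, 1.2, -1.5]
finger_gap: 0.0338
finger_force: 40.2
```

```bash
python3 chk.py p2
```

```text
10.725 [0.5394 0.0309 0.1099] 95.96154696163536 [ 0.0001 -0.0003 -1.    ] [ 0.6789  1.1628 -1.5361] 0.03379800503002342
strip 2892 [0.0002 0.0012 0.0374]
green_bore [257. 266.] 0.78 [0.5397 0.0295 0.13  ]
rod_tip [258. 238.] 0.82 [0.539  0.0438 0.13  ]
rod_tip [140. 189.] 0.34 [0.4853 0.0613 0.13  ]
lead_mid [260. 175.] 0.61 [0.5367 0.0725 0.13  ]
rod 2687 [0.5153 0.0397 0.122 ] fit [-0.0864  0.5423] z [0.1341 0.1362]
0.045 10 0.5303005322309727 0.5690204918742241 0.13838280874967462
0.055 692 0.5212530695371907 0.5545723998177687 0.13899702957994156
0.065 418 0.5315722004481379 0.5418511419662123 0.13656464514201494
0.075 450 0.5306139325121255 0.5406577615437095 0.1366155761757074
0.085 476 0.5297195979372085 0.5399501079516057 0.13689740903050185
```

View pics/p2.png

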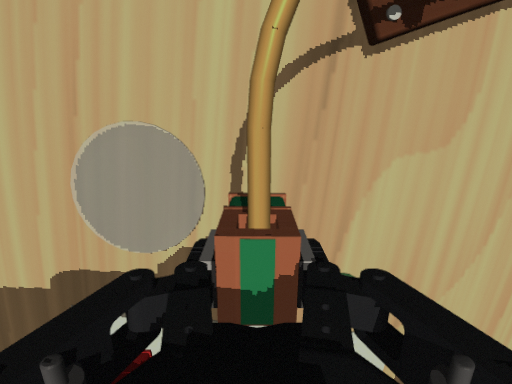

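The rod enters the bore centrally at (258, 225). I'll refit the stand pose from this view and get waypoints.

```bash
cat > way.py <<'E'
from h import *
np.set_printoptions(precision=4,suppress=True)
o=readout.get_obs();R=np.array(o["orientation"]);t=np.array(o["eef_pos"]);psi=np.arctan2(R[1,0],R[0,0])
im=imaging.get_image("wrist");T=wristT(im,o);P=cloud(im,T);F=im["frame"].astype(int)
d=P[...,:2]-t[:2];ahead=d@R[:2,0]
m=(P[...,2]>.124)&(P[...,2]<.139)&(ahead>.03)&(ahead<.2)&(abs(d@R[:2,1])<.12)&(F[...,0]>F[...,2]+40)
Q=P[m][:,:2]
def f(p):
    W=LINE@R2(p[2]).T+p[:2]
    e=cKDTree(W).query(Q)[0];c=R2(p[2])@[-.035,0]+p[:2]-[.6459,.2335];tp=W[-1]-[.540,.0395]
    return np.r_[np.minimum(e,.008)/.003/len(Q)**.5*3,c/.003,tp/.0025]
r=least_squares(f,(.676,.249,.46),diff_step=1e-4);p=r.x
print(len(Q),"stand",p[:2],np.degrees(p[2]),"res",f(p)[-4:])
# rod path by arclength s from tip; bore waypoints
def pt(s):
    if s<.05:l=np.array([-.215,-.126])+s*np.array([np.cos(1.2217),np.sin(1.2217)]);a=70
    elif s<.05+.12*np.radians(70):
        a=70-np.degrees((s-.05)/.12);b=np.radians(90+a);l=np.array([-.085,-.12])+.12*np.array([np.cos(b),np.sin(b)])
    else:a=0;l=np.array([-.085+s-.05-.12*np.radians(70),0.])
    return R2(p[2])@l+p[:2],a+np.degrees(p[2])
ss=np.arange(0,.25,.0005);W=np.array([pt(s)[0] for s in ss]);i=np.argmin(np.hypot(*(W-t[:2]).T));s0=ss[i]
w,a=pt(s0);print("now s",s0,"lateral(tool y) err mm",((w-t[:2])@R[:2,1])*1e3,"psi",np.degrees(psi),"tangent",a,"z",t[2],o["contact_force"])
sh=.05+.12*np.radians(70)+.024
cur,ca=t[:2],np.degrees(psi)
s=s0
while s<sh-1e-6:
    s=min(s+.02,sh);w,a=pt(s)
    c,sn=np.cos(np.radians(ca)),np.sin(np.radians(ca));dd=w-cur
    print("s %.3f"%s,w,round(a,1)," xy mm",np.round([dd@[c,sn]*1e3,dd@[sn,-c]*1e3],1),"turn z",round(ca-a,2));cur,ca=w,a
E
python3 way.py
```

```text
5188 stand [0.6764 0.2484] 26.347140297406803 res [-0.2749 -0.2181 -0.1227  0.2195]
now s 0.0 lateral(tool y) err mm 1.2342417654983835 psi 95.92148044919027 tangent 96.34714029740681 z 0.10987788671968274 [-0.0512  0.3295 -2.2769]
s 0.020 [0.5375 0.0599] 96.3  xy mm [29.4  1.1] turn z -0.43
s 0.040 [0.5353 0.0798] 96.3  xy mm [20.  0.] turn z 0.0
s 0.060 [0.5336 0.0998] 91.6  xy mm [20.1  0.5] turn z 4.77
s 0.080 [0.5347 0.1198] 82.0  xy mm [19.9  1.7] turn z 9.55
s 0.100 [0.5391 0.1393] 72.5  xy mm [19.9  1.7] turn z 9.55
s 0.120 [0.5467 0.1577] 62.9  xy mm [19.9  1.7] turn z 9.55
s 0.140 [0.5572 0.1747] 53.4  xy mm [19.9  1.7] turn z 9.55
s 0.160 [0.5704 0.1897] 43.8  xy mm [19.9  1.7] turn z 9.55
s 0.180 [0.5859 0.2023] 34.3  xy mm [19.9  1.7] turn z 9.55
s 0.200 [0.6033 0.2122] 26.3  xy mm [19.9  1.6] turn z 7.93
s 0.220 [0.6212 0.221 ] 26.3  xy mm [20. -0.] turn z 0.0
s 0.221 [0.6218 0.2213] 26.3  xy mm [0.6 0. ] turn z 0.0
```

play_rows(plan=[{"xyz":[15,0.5,0],"turn":[0,0,-0.4],"hand":-0.6},{"xyz":[15,0.5,0],"turn":[0,0,0],"hand":-0.6},{"xyz":[10,0,0],"turn":[0,0,0],"hand":-0.6},{"xyz":[10,0,0],"turn":[0,0,0],"hand":-0.6},{"xyz":[10,0,0],"turn":[0,0,1.5],"hand":-0.6},{"xyz":[10,0.5,0],"turn":[0,0,3.3],"hand":-0.6},{"xyz":[0,0,0],"turn":[0,0,0],"hand":-0.6}])

```text
t: 11.85
eef_pos: [0.5334, 0.1014, 0.1099]
orientation: [[-0.029, 1.0, 0.0], [1.0, 0.029, -0.0], [-0.0, 0.0, -1.0]]
contact_force: [0.6, -1.1, -1.7]
finger_gap: 0.0335
finger_force: 40.1
```

```bash
python3 way.py
```

```text
7018 stand [0.6753 0.2494] 26.53402611586741 res [-0.6371  0.0834 -0.3056  0.4443]
now s 0.061 lateral(tool y) err mm -0.5154801314023413 psi 91.64243640670576 tangent 91.28191299383487 z 0.10987858316984514 [ 0.6393 -1.149  -1.6519]
s 0.081 [0.5341 0.1213] 81.7  xy mm [19.9  1.3] turn z 9.91
s 0.101 [0.5386 0.1408] 72.2  xy mm [19.9  1.7] turn z 9.55
s 0.121 [0.5463 0.1592] 62.6  xy mm [19.9  1.7] turn z 9.55
s 0.141 [0.5569 0.1761] 53.1  xy mm [19.9  1.7] turn z 9.55
s 0.161 [0.5702 0.191 ] 43.5  xy mm [19.9  1.7] turn z 9.55
s 0.181 [0.5858 0.2036] 34.0  xy mm [19.9  1.7] turn z 9.55
s 0.201 [0.6032 0.2134] 26.5  xy mm [19.9  1.6] turn z 7.45
s 0.221 [0.6207 0.2221] 26.5  xy mm [19.6 -0. ] turn z 0.0
```

play_rows(plan=[{"xyz":[10,0.2,0],"turn":[0,0,5],"hand":-0.6},{"xyz":[10,0.4,0],"turn":[0,0,4.8],"hand":-0.6},{"xyz":[10,0.4,0],"turn":[0,0,4.8],"hand":-0.6},{"xyz":[10,0.4,0],"turn":[0,0,4.8],"hand":-0.6},{"xyz":[10,0.4,0],"turn":[0,0,4.8],"hand":-0.6},{"xyz":[10,0.4,0],"turn":[0,0,4.8],"hand":-0.6},{"xyz":[10,0.4,0],"turn":[0,0,4.8],"hand":-0.6},{"xyz":[10,0.4,0],"turn":[0,0,4.8],"hand":-0.6},{"xyz":[0,0,0],"turn":[0,0,0],"hand":-0.6}])

```text
t: 13.02
eef_pos: [0.5574, 0.1755, 0.1097]
orientation: [[0.601, 0.799, -0.0], [0.799, -0.601, -0.0], [-0.0, 0.0, -1.0]]
contact_force: [0.3, 0.2, -2.4]
finger_gap: 0.0336
finger_force: 40.1
```

```bash
python3 way.py
```

```text
4816 stand [0.6751 0.2505] 26.83611243645729 res [-0.6823  0.3856  0.0481  0.5871]
now s 0.1405 lateral(tool y) err mm -0.8694153298760132 psi 53.05193443260877 tangent 53.6255453870077 z 0.10970206931193859 [ 0.2772  0.2129 -2.3594]
s 0.161 [0.5699 0.1912] 44.1  xy mm [20.1  0.6] turn z 8.98
s 0.180 [0.5854 0.2039] 34.5  xy mm [19.9  1.7] turn z 9.55
s 0.200 [0.6027 0.2138] 26.8  xy mm [19.9  1.6] turn z 7.69
s 0.220 [0.6206 0.2229] 26.8  xy mm [20.  0.] turn z 0.0
s 0.221 [0.6207 0.2229] 26.8  xy mm [0.1 0. ] turn z 0.0
```

play_rows(plan=[{"xyz":[10,0,0],"turn":[0,0,4.4],"hand":-0.6},{"xyz":[10,0.2,0],"turn":[0,0,4.6],"hand":-0.6},{"xyz":[10,0.4,0],"turn":[0,0,4.8],"hand":-0.6},{"xyz":[10,0.4,0],"turn":[0,0,4.8],"hand":-0.6},{"xyz":[10,0.4,0],"turn":[0,0,4.8],"hand":-0.6},{"xyz":[10,0.4,0],"turn":[0,0,3],"hand":-0.6},{"xyz":[10,0,0],"turn":[0,0,0],"hand":-0.6},{"xyz":[0,0,0],"turn":[0,0,0],"hand":-0.6}])

```text
t: 14.08
eef_pos: [0.6121, 0.2177, 0.1097]
orientation: [[0.894, 0.449, -0.0], [0.449, -0.894, -0.0], [-0.0, 0.0, -1.0]]
contact_force: [-0.3, 0.2, -1.3]
finger_gap: 0.0336
finger_force: 40.1
```

```bash
python3 chk.py p3 | head -2
```

```text
14.075 [0.6121 0.2177 0.1097] 26.647859004091572 [-0.0001 -0.0002 -1.    ] [-0.3459  0.2084 -1.3318] 0.03358113484351684
strip 2879 [0.0014 0.0006 0.0374]
```

View pics/p3.png

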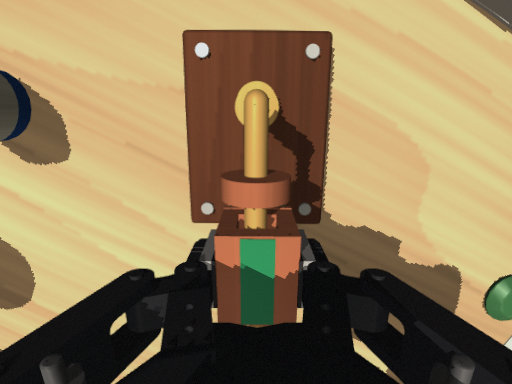

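The rod is centred in the bore. The collar at (256, 190) is about 9 mm ahead of the sleeve, so I'll creep up until there's contact.

play_rows(plan=[{"xyz":[3,0,0],"turn":[0,0,0],"hand":-0.6},{"xyz":[3,0,0],"turn":[0,0,0],"hand":-0.6},{"xyz":[1,0,0],"turn":[0,0,0],"hand":-0.6},{"xyz":[0,0,0],"turn":[0,0,0],"hand":-0.6}])

```text
t: 14.78
eef_pos: [0.6181, 0.221, 0.1098]
orientation: [[0.895, 0.447, -0.0], [0.447, -0.895, -0.0], [-0.0, 0.0, -1.0]]
contact_force: [0.3, -0.2, -2.4]
finger_gap: 0.0335
finger_force: 40.1
```

play_rows(plan=[{"xyz":[1,0,0],"turn":[0,0,0],"hand":-0.6},{"xyz":[0,0,0],"turn":[0,0,0],"hand":-0.6}])

```text
t: 15.02
eef_pos: [0.619, 0.2215, 0.1099]
orientation: [[0.895, 0.447, 0.0], [0.447, -0.895, -0.0], [0.0, 0.0, -1.0]]
contact_force: [0.7, 0.2, -1.5]
finger_gap: 0.0332
finger_force: 40.1
```

play_rows(plan=[{"xyz":[1,0,0],"turn":[0,0,0],"hand":-0.6},{"xyz":[0,0,0],"turn":[0,0,0],"hand":-0.6}])

```text
t: 15.28
eef_pos: [0.6199, 0.222, 0.1098]
orientation: [[0.895, 0.447, -0.0], [0.447, -0.895, -0.0], [-0.0, 0.0, -1.0]]
contact_force: [-0.4, 1.2, -1.0]
finger_gap: 0.0336
finger_force: 40.1
```

play_rows(plan=[{"xyz":[1,0,0],"turn":[0,0,0],"hand":-0.6},{"xyz":[0,0,0],"turn":[0,0,0],"hand":-0.6}])

```text
t: 15.52
eef_pos: [0.6208, 0.2224, 0.1099]
orientation: [[0.895, 0.447, 0.0], [0.447, -0.895, -0.0], [0.0, 0.0, -1.0]]
contact_force: [-0.1, 0.0, -1.0]
finger_gap: 0.0336
finger_force: 40.1
```

play_rows(plan=[{"xyz":[0.7,0,0],"turn":[0,0,0],"hand":-0.6},{"xyz":[0,0,0],"turn":[0,0,0],"hand":-0.6}])

```text
t: 15.78
eef_pos: [0.6214, 0.2227, 0.1099]
orientation: [[0.895, 0.447, 0.0], [0.447, -0.895, -0.0], [-0.0, 0.0, -1.0]]
contact_force: [0.1, -0.0, -0.3]
finger_gap: 0.0335
finger_force: 40.1
```

```bash
cat > gap.py <<'E'
from h import *
np.set_printoptions(precision=4,suppress=True)
o=readout.get_obs();R=np.array(o["orientation"]);t=np.array(o["eef_pos"])
im=imaging.get_image("wrist");T=wristT(im,o);P=(cloud(im,T)-t)@R;F=im["frame"].astype(int)
print(np.array(o["contact_force"])@R)
m=(P[...,2]<-.0345)&(P[...,2]>-.041)&(abs(P[...,1])<.014)&(abs(P[...,0])<.03);print("sleeve top front x",np.percentile(P[m][:,0],99))
m=(P[...,2]<-.028)&(P[...,2]>-.04)&(abs(P[...,1])<.012)&(P[...,0]>.0)&(P[...,0]<.06);x=np.sort(P[m][:,0]);print(np.histogram(x,bins=np.arange(.0,.06,.001)))
E
python3 gap.py
```

```text
[0.1065 0.0979 0.2679]
sleeve top front x 0.02858425868217236
(array([116, 133, 119, 125, 121, 134, 123, 126, 136, 135, 137, 136, 140,
       126, 143, 134, 142, 138, 140, 137, 174, 359, 118, 134, 134, 130,
       146, 137, 129, 141, 142, 271, 101,   0,   0,   0,   0,   0,   0,
         0,   0,   0,   0,   0,   0,   0,   0,   0,   0,   0,   0,   0,
         0,   0,   0,   0,   0,   0,   0]), array([0.   , 0.001, 0.002, 0.003, 0.004, 0.005, 0.006, 0.007, 0.008,
       0.009, 0.01 , 0.011, 0.012, 0.013, 0.014, 0.015, 0.016, 0.017,
       0.018, 0.019, 0.02 , 0.021, 0.022, 0.023, 0.024, 0.025, 0.026,
       0.027, 0.028, 0.029, 0.03 , 0.031, 0.032, 0.033, 0.034, 0.035,
       0.036, 0.037, 0.038, 0.039, 0.04 , 0.041, 0.042, 0.043, 0.044,
       0.045, 0.046, 0.047, 0.048, 0.049, 0.05 , 0.051, 0.052, 0.053,
       0.054, 0.055, 0.056, 0.057, 0.058, 0.059]))
```

play_rows(plan=[{"xyz":[0.6,0,0],"turn":[0,0,0],"hand":-0.6},{"xyz":[0,0,0],"turn":[0,0,0],"hand":-0.6}])

```text
t: 16.08
eef_pos: [0.6218, 0.2229, 0.1099]
orientation: [[0.895, 0.447, -0.0], [0.447, -0.895, -0.0], [-0.0, 0.0, -1.0]]
contact_force: [-1.3, -1.0, -1.4]
finger_gap: 0.0337
finger_force: 40.3
```

play_rows(plan=[{"xyz":[0.6,0,0],"turn":[0,0,0],"hand":-0.6},{"xyz":[0,0,0],"turn":[0,0,0],"hand":-0.6}])

```text
t: 16.32
eef_pos: [0.6218, 0.2229, 0.1099]
orientation: [[0.895, 0.447, -0.002], [0.447, -0.895, -0.001], [-0.002, -0.0, -1.0]]
contact_force: [-5.6, -2.1, 0.9]
finger_gap: 0.0336
finger_force: 40.5
```

Contact with the collar is about 6 N. Next I'll lower it until the bore rests on the rod.

play_rows(plan=[{"xyz":[0,0,2],"turn":[0,0,0],"hand":-0.6},{"xyz":[0,0,1.5],"turn":[0,0,0],"hand":-0.6},{"xyz":[0,0,0],"turn":[0,0,0],"hand":-0.6}])

```text
t: 16.7
eef_pos: [0.6219, 0.2228, 0.1065]
orientation: [[0.895, 0.447, -0.002], [0.447, -0.895, -0.001], [-0.002, 0.0, -1.0]]
contact_force: [-6.4, -3.0, 1.6]
finger_gap: 0.0336
finger_force: 40.7
```

play_rows(plan=[{"xyz":[0,0,0.6],"turn":[0,0,0],"hand":-0.6},{"xyz":[0,0,0],"turn":[0,0,0],"hand":-0.6}])

```text
t: 16.95
eef_pos: [0.6218, 0.2228, 0.1061]
orientation: [[0.895, 0.447, -0.002], [0.447, -0.895, -0.001], [-0.002, 0.0, -1.0]]
contact_force: [-6.7, -2.9, 1.8]
finger_gap: 0.0337
finger_force: 40.7
```

play_rows(plan=[{"xyz":[0,0,0.6],"turn":[0,0,0],"hand":-0.6},{"xyz":[0,0,0],"turn":[0,0,0],"hand":-0.6}])

```text
t: 17.2
eef_pos: [0.6219, 0.2228, 0.106]
orientation: [[0.895, 0.447, -0.001], [0.447, -0.895, -0.001], [-0.002, 0.0, -1.0]]
contact_force: [-8.4, -4.0, 4.7]
finger_gap: 0.0334
finger_force: 41.0
```

play_rows(newtons=20, plan=[{"xyz":[0,0,0],"turn":[0,0,0],"hand":-0.6},{"xyz":[0,0,0],"turn":[0,0,0],"hand":-0.15},{"xyz":[0,0,0],"turn":[0,0,0],"hand":-0.05},{"xyz":[0,0,0],"turn":[0,0,0],"hand":0.1},{"xyz":[0,0,0],"turn":[0,0,0],"hand":0.3},{"xyz":[0,0,0],"turn":[0,0,0],"hand":0.4},{"xyz":[0,0,0],"turn":[0,0,0],"hand":0.4}])

```text
t: 18.08
eef_pos: [0.6225, 0.2232, 0.1051]
orientation: [[0.895, 0.447, 0.0], [0.447, -0.895, -0.0], [0.0, 0.0, -1.0]]
contact_force: [-0.3, 0.2, 0.1]
finger_gap: 0.0601
finger_force: 0.0
```

```bash
python3 chk.py p4 | head -2; python3 gap.py
```

```text
18.075 [0.6225 0.2232 0.1051] 26.54649425471612 [ 0.     -0.0001 -1.    ] [-0.3037  0.153   0.1469] 0.06005472833612176
strip 2870 [0.0009 0.0001 0.0383]
[-0.3473  0.0541  0.2711]
sleeve top front x 0.02957842604411272
(array([126, 122, 126, 127, 126, 138, 138, 121, 136, 132, 130, 136, 141,
       135, 152, 128, 142, 143, 142, 154, 138, 131, 121, 131, 138, 129,
       143, 136, 127, 143, 507, 111,  44,  36,  45,  43,  49,  38,  46,
        46,  41,  47,  45,  47,  45,  49,  49,  53,  41,  45,  50,  46,
        47,  52,  47,  56,  50,  51,  52]), array([0.   , 0.001, 0.002, 0.003, 0.004, 0.005, 0.006, 0.007, 0.008,
       0.009, 0.01 , 0.011, 0.012, 0.013, 0.014, 0.015, 0.016, 0.017,
       0.018, 0.019, 0.02 , 0.021, 0.022, 0.023, 0.024, 0.025, 0.026,
       0.027, 0.028, 0.029, 0.03 , 0.031, 0.032, 0.033, 0.034, 0.035,
       0.036, 0.037, 0.038, 0.039, 0.04 , 0.041, 0.042, 0.043, 0.044,
       0.045, 0.046, 0.047, 0.048, 0.049, 0.05 , 0.051, 0.052, 0.053,
       0.054, 0.055, 0.056, 0.057, 0.058, 0.059]))
```

View pics/p4.png

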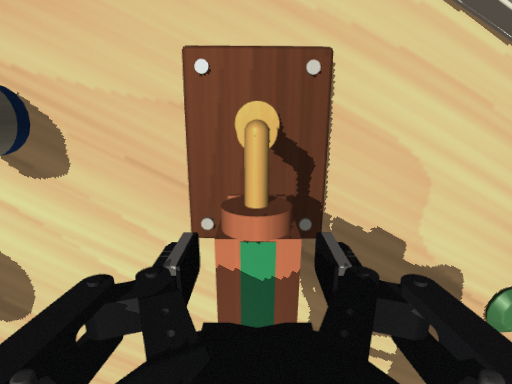

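The pendant hangs upright, with its sleeve against the collar at (256, 238). I'll retreat straight up.

play_rows(plan=[{"xyz":[0,0,-8],"turn":[0,0,0],"hand":0.4},{"xyz":[0,0,-20],"turn":[0,0,0],"hand":0.4},{"xyz":[0,0,-40],"turn":[0,0,0],"hand":0.4},{"xyz":[0,0,-40],"turn":[0,0,0],"hand":0.4},{"xyz":[0,0,-40],"turn":[0,0,0],"hand":0.4},{"xyz":[-20,0,0],"turn":[0,0,0],"hand":0.4},{"xyz":[0,0,0],"turn":[0,0,0],"hand":0.4},{"xyz":[0,0,0],"turn":[0,0,0],"hand":0.4},{"xyz":[0,0,0],"turn":[0,0,0],"hand":0.4},{"xyz":[0,0,0],"turn":[0,0,0],"hand":0.4}])

```text
t: 19.58
eef_pos: [0.6047, 0.2144, 0.2526]
orientation: [[0.895, 0.447, -0.001], [0.447, -0.895, -0.0], [-0.001, -0.0, -1.0]]
contact_force: [-0.3, 0.1, -0.7]
finger_gap: 0.0599
finger_force: 0.0
```

Run:
```python
from h import *
a=imaging.get_image("wrist")["frame"];b=imaging.get_image("scene")["frame"]
cv2.imwrite("pics/end.png",np.hstack([cv2.resize(a[:,:,::-1],(400,300)),cv2.resize(b[120:320,180:447,::-1],(400,300))]))
```

```text
(no output)
```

View pics/end.png

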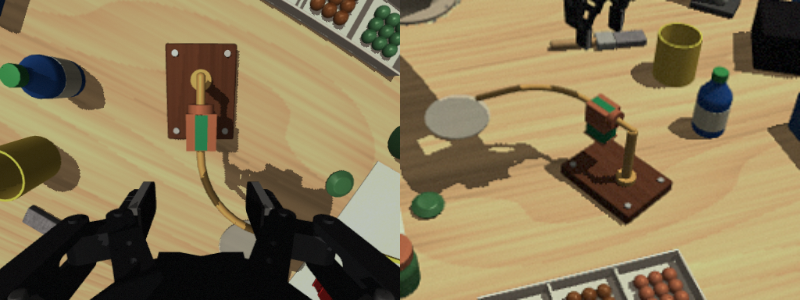

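The pendant hangs on the rod against the collar, glass down, at (201, 130) in the left image and (602, 115) in the right. The gripper is clear of it and nothing else in view has moved.

```bash
python3 -c "
from rig import order
print(order.job_done())"
```

```text
the job is handed in; nothing more can be done
None
```

The green pendant hangs glass-down on the rod against the copper stop collar. The gripper is clear, nothing else appeared disturbed in the final views, and I handed the job in at about 20 s on the robot's clock; no verdict came back.

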